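Clear the jar filler's catch tray, stamp the toppled jar, fill the tote

ROBOT

A 6-joint arm with a two-finger parallel gripper is mounted at the origin on a cart in front of the work surface, level with it; the furniture and walls round the work are solid. World frame = base frame: x ahead of the robot, y to its left, z up, the work surface at z = 0. Lengths are in mm, angles in rad, forces in N, time in s.
With the tool pointing down it reaches from about 325 to 925 mm from the base axis. Payload 3.1 kg.
Tool frame: the origin (TCP) lies between the finger pads, 19 mm behind the fingertips; this is the grasp point; z points along the fingers, y is the line along which they close (so a half turn about z gives the same grasp; the last joint's range is limited). The gripper opens to 85 mm and grips with 20 to 120 N. Pads are 22 mm wide; open, the fingers measure 114 mm over their backs; the gripper's body (76 mm by 85 mm) begins 54 mm behind the grasp point. The pads swing forward as they close: fully open they stand 13 mm farther back than shut.
Start: joints at [1.116, 0.217, 1.613, -0, 1.311, -0.112], TCP at [210.061, 588.654, 250] pointing down, gripper open.
Joint ranges: [-2.75, 2.75], [-0.78, 2.1], [0.31, 2.55], [-1.13, 4.27], [0.13, 2.63], [-2.58, 2.58]. Speed limits (rad/s): [2.79, 2.79, 3.14, 3.14, 3.14, 3.14].

INTERFACE

Orientations are given as a unit quaternion [x, y, z, w].
In Python, from rig import r gives the robot as it stands.
- The arm moves only by the tool jog_arm, never from a script. Its argument "increments" is a list that holds one entry, the list of rows, each a list of 6 numbers: the shift along the world's x, y, z in cm, then the turn, a rotation vector about the world's x, y, z in degrees. A call has 1 to 5 rows; each row shifts and turns the commanded pose from where the row before left it; what a row does not reach is not made up. A row lasts 1/8 s, in which the tool goes at most 62.5 mm and 10.7 degrees, less where a joint would pass 70% of its speed; a pose out of reach is approached as far as the arm can. A call is refused whole if a number of a shift passes 6.25 or a number of a turn 10.7, either way. A call with a gripper value outside its range is refused whole. "gripper" is the opening, from -1 (shut) to 1 (fully open), set as the call begins (left out, the last holds). The fingers move at their own pace and stop on an object; "grip_force" is the grip in N (left out, the last holds). Time passes only in rows, so rows that do not move let the fingers close. It gives the time, the measured TCP pose, the force, the opening and the grip force at its end, in the units of the state.
- r.get_obs(): the state, without advancing time (a new reading comes with each control period).
- r.camera(name): name is "side" or "top"; returns the picture (420x560x3 uint8, blue, green, red); there is no depth.
- r.camera_params(name): a dict with "camera_matrix" (3x3 intrinsics, pixels), "k1" (the pictures are not rectified: a ray, as slopes to the right and down, at radius r is drawn at 1 + k1 r^2 times it, then the intrinsics apply), "R" (3x3) and "t" (3): a world point X has camera coordinates R X + t. Camera axes: x right, y down, z forward; pixel columns grow to the right and rows downward; lengths in mm; the calibration is good to about 2 mm. A picture is of the moment at which its call begins. camera_params takes no time and is no camera call.
- r.close_job(): hands the job in; it is judged then, once.
The state is a dict: "time": time; "q": joint angles; "joint_velocities": joint speeds; "tau": joint torques, N m; "ee_pos": TCP position; "tool_rot": TCP orientation; "wrist_force": force on the tool from outside, world axes, zero at the start; "wrist_torque": the same for the moment, N m; "gripper_width": finger opening in mm; "grasp_force": force on a finger pad.
Only numpy, scipy, OpenCV 4.12 (cv2) and the standard library are available. Lean on these libraries where they do the work, as an engineer would, in place of code of your own. Each camera call takes 0.05 s, during which the arm holds its last target. There are 200 camera calls.

TASK

The jar filler has dropped two filled spice jars into its catch tray, and the one that toppled over missed its date stamp. Stand the toppled jar upright in the middle of the date stamper's plate and let go of it, then take it again by its lid and press it down gently, still upright, until the plate is fully home, and stay there a moment. Set both jars down gently, upright, in the two free cells of the tote; the jar that came out standing is already stamped and must not touch the stamper, and leave the other things where they are.

Things in the scene. Friction and masses are not known exactly. Their poses are not given: they have to be found in the camera images.
- toppled_jar: square spice jar, body 42 x 42 mm, 96 mm tall, round lid 41 mm across from 76 to 96 mm above the foot, shoulder narrower between 66 and 76 mm; 0.08 to 0.15 kg, balance point 48 mm above the foot. Origin: centre of the foot; z runs from foot to lid. At the start it lies on one flat side in the catch tray, its lid more or less towards the robot.
- standing_jar: square spice jar, body 42 x 42 mm, 96 mm tall, round lid 41 mm across from 76 to 96 mm above the foot, shoulder narrower between 66 and 76 mm; 0.08 to 0.15 kg, balance point 48 mm above the foot. Origin: centre of the foot; z runs from foot to lid. At the start it stands upright in the catch tray, beside the toppled jar (left or right of it).
- filler: steel jar filler with its catch tray, fixed. Origin: on the table under the jar row; x points to the back. Tray: x = -115 to 60 mm, y = -145 to 145 mm, floor 6 mm above the table, walls 5 mm thick to 18 mm above it. Housing: 95 x 240 mm, 188 mm tall (hopper to 256 mm), front face at x = 105 mm
- stamper: date stamper, fixed: grey block 96 x 96 mm, 30 mm tall (round collar to 34 mm), with a round steel plate on top. Origin: centre of its underside
- stamp_top (a point): centre of the top face of the stamper's round sprung plate (72 mm across), 48 mm above the table while it is up; moves with the plate
- stamp_plate (a joint): how far the stamper's plate is pressed down, m: 0 up, 0.012 fully home at its stop. The spring takes 3.5 N before it yields and 9.5 N at the stop
- tote: grey open tote, fixed, 144 x 144 mm, walls and cross divider 50 mm tall and 4 mm thick, floor 4 mm thick, with 2 x 2 cells 66 mm square. Origin: centre of its underside; cell centres at x, y = +-35 mm. The two near cells (x = -35 mm) hold a shaker each, the two far cells (x = +35 mm) are free
- salt_shaker: shaker with a metal top, 44 mm across, 90 mm tall, stands in a near cell of the tote; origin: centre of its foot
- sugar_shaker: the same kind of shaker in the other near cell; origin: centre of its foot
- kitchen_timer: white kitchen timer with a dial, 72 x 57 mm, 76 mm tall, stands between stamper and tote; leave alone; origin: centre underneath
Mind the look-alikes: they are no part of the job. Leave any orange look-alike of the standing_jar alone.

How it is judged:
By the outcome, as a careful person would: the job done as asked, in the order asked, and still so for the second after the job is handed in, with the robot touching nothing.
It also fails if it takes over 72 s, if anything falls off the work surface, if the arm or the gripper's body presses on something with over 40 N, if the wrist force passes 120 N, or if a joint passes its speed limit or range.

## Working session

There is one attempt and no reset: what is moved stays moved. The work goes in short steps, Python scripts to look and compute and a tool call to move; the robot and the scene stay as the last step left them, time stands still between calls to the robot, and variables do not carry over. Pictures are saved under pics/ and viewed, at most 13 in all, crops included, and the job is handed in when it is done.

Besides the shell and the picture viewer there is one more tool, called after "Call:" as a command line: name --argument value ..., lists and objects as JSON in quotes. jog_arm: Moves the arm, as the interface text tells. Its arguments: {"type":"object","properties":{"increments":{"type":"array"},"gripper":{"type":"number"},"grip_force":{"type":"number"}},"required":["increments"]}

```bash
ls; mkdir -p pics; python3 - <<'E'
from rig import r
import cv2,json
for n in("top","side"):
    cv2.imwrite(f"pics/{n}0.png",r.camera(n)); p=r.camera_params(n); print(n,p)
print(r.get_obs())
E
```

```text
pics
top {'camera_matrix': array([[387.29336246,   0.        , 280.92315132],
       [  0.        , 387.29336246, 210.32293292],
       [  0.        ,   0.        ,   1.        ]]), 'k1': -0.0016163240248056937, 'R': array([[-0.01826366, -0.999811  , -0.00666391],
       [-0.99147335,  0.01897064, -0.12892136],
       [ 0.12902341,  0.00425251, -0.99163243]]), 't': array([ 34.04004671, 530.86700911, 828.72556852])}
side {'camera_matrix': array([[384.64241458,   0.        , 280.39940572],
       [  0.        , 384.64241458, 205.66482655],
       [  0.        ,   0.        ,   1.        ]]), 'k1': -0.005013816938752805, 'R': array([[-9.93588403e-01, -1.13057133e-01, -4.12542460e-04],
       [-7.08975055e-02,  6.25907859e-01, -7.76667816e-01],
       [ 8.80660497e-02, -7.71658886e-01, -6.29910259e-01]]), 't': array([545.04599616,  78.24916443, 866.30716025])}
{'time': 0.1, 'q': array([ 1.11582742e+00,  2.17701352e-01,  1.61481374e+00,  2.55919053e-05,
        1.31131477e+00, -1.12195575e-01]), 'joint_velocities': array([ 9.35487700e-05, -2.71700265e-03, -5.29634995e-03, -1.47426106e-03,
        8.24123537e-04, -1.63625732e-03]), 'tau': array([-1.69997684e-04, -3.98077440e+01, -3.04968667e+01, -1.06955131e-04,
        4.14813403e-03,  2.13259980e-06]), 'ee_pos': array([209.71662573, 588.00634398, 248.76384893]), 'tool_rot': array([ 1.70552006e-01,  9.85348041e-01, -1.07046923e-03, -3.24852387e-04]), 'wrist_force': array([-0.51620098, -0.04825069,  0.78605201]), 'wrist_torque': array([ 0.05022582, -0.00215604, -0.05714192]), 'grasp_force': 0.0, 'gripper_width': 85.58931795548229}
```

View pics/top0.png

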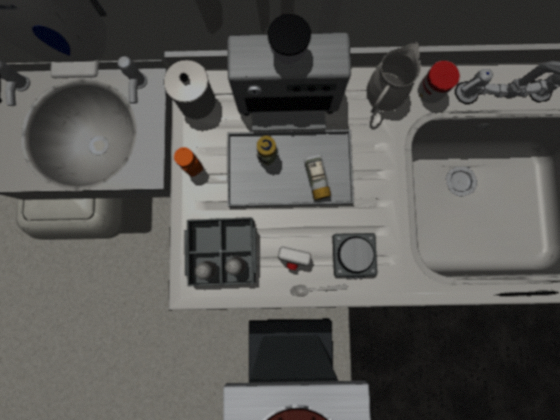

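View pics/side0.png

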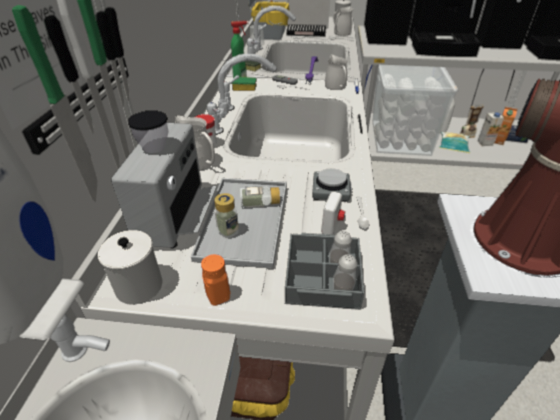

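The top view shows:
- The toppled jar at (318,180), with its gold lid towards the robot at (321,194).
- The standing jar with a gold lid at (266,150).
- An orange look-alike outside the tray at (188,160).
- The tote at (222,251), with shakers in its near cells.
- The timer at (294,257) and the stamper at (355,255).

The side view agrees: standing jar (227,213), toppled jar (260,196), orange one (215,280). I take the gold-lidded jars in the tray as the two meant and the orange one as the look-alike. One crop will confirm this.

```bash
cat > h.py <<'E'
import numpy as np, cv2
from rig import r
def par(n):
    p=r.camera_params(n); return p["camera_matrix"],p["k1"],p["R"],p["t"]
def ray(n,uv):
    K,k,R,t=par(n); d=np.array([(uv[0]-K[0,2])/K[0,0],(uv[1]-K[1,2])/K[1,1]]); s=d.copy()
    for _ in range(5): s=d/(1+k*(s@s))
    return -R.T@t, R.T@np.array([s[0],s[1],1])
def plane(n,uv,z):
    c,d=ray(n,uv); return c+d*(z-c[2])/d[2]
def proj(n,X):
    K,k,R,t=par(n); c=R@np.array(X,float)+t; s=c[:2]/c[2]; s=s*(1+k*(s@s)); return K[0,0]*s+K[:2,2]
def tri(a,b):
    c1,d1=ray("top",a); c2,d2=ray("side",b)
    s=np.linalg.lstsq(np.c_[d1,-d2],c2-c1,rcond=None)[0]; p,q=c1+s[0]*d1,c2+s[1]*d2
    return (p+q)/2,np.linalg.norm(p-q)
E
python3 - <<'E'
from h import *
t=cv2.imread("pics/top0.png"); s=cv2.imread("pics/side0.png")
a=cv2.resize(t[120:300,170:390],None,fx=3.6,fy=3.0)[:, :]
a=cv2.resize(t[125:215,225:355],(520,360),interpolation=3)
b=cv2.resize(s[170:250,200:300],(280,224),interpolation=3)
c=cv2.resize(t[210:290,180:390],(630,240),interpolation=3)
o=np.zeros((600,800,3),np.uint8); o[:360,:520]=a;o[:224,520:]=b;o[360:,:630]=c
cv2.imwrite("pics/crop.png",o)
for n,i in(("top",t),("side",s)):
    hsv=cv2.cvtColor(i,cv2.COLOR_BGR2HSV)
    m=cv2.inRange(hsv,(14,110,60),(32,255,255))
    k,_,st,ce=cv2.connectedComponentsWithStats(m)
    for j in range(1,k):
        if st[j,4]>25: print(n,st[j],ce[j].round(1))
E
```

```text
top [257 135  19  20 239] [265.6 145.1]
top [313 187  17  12 151] [321.1 192.3]
side [251   1  38  17 225] [266.3   6.2]
side [259  11  29  14 293] [274.1  17.6]
side [374  59  10   4  36] [378.8  60.4]
side [233  84  23   6 117] [243.2  86.8]
side [488 124  22  10 134] [499.2 129. ]
side [271 188   9  16 119] [274.9 195.3]
side [215 194  19  18 241] [223.8 203.4]
side [232 363  63  55 890] [264.2 403.2]
```

View pics/crop.png

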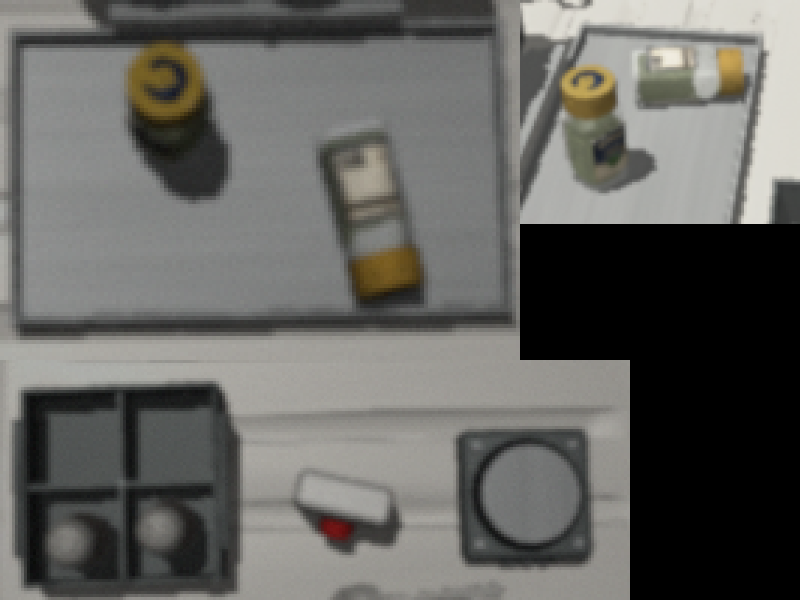

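The crop confirms it: two glass jars with gold lids in the tray, one standing at (266,145) and one lying at (320,180) with its lid near. The far tote cells are empty. Now measuring.

```bash
python3 - <<'E'
from h import *
np.set_printoptions(precision=1,suppress=True)
A=lambda x,y:(225+(x+.5)/4-.5,125+(y+.5)/4-.5)
C=lambda x,y:(180+(x+.5)/3-.5,210+(y+.5)/3-.5)
print("cams",ray("top",(280,210))[0],ray("side",(280,210))[0])
print("lying lid tri",tri((321.1,192.3),(274.9,195.3)))
for nm,p in dict(footL=(320,140),footR=(383,132),lidNL=(361,296),lidNR=(424,290),lidFL=(352,252),lidFR=(415,246)).items():
    print(nm,plane("top",A(*p),48 if 'foot' in nm else 27))
t=cv2.imread("pics/top0.png"); hsv=cv2.cvtColor(t,cv2.COLOR_BGR2HSV)
# tray: outline corners z=18
for p in((12,32),(492,32),(512,325),(15,330)): print("tray",plane("top",A(*p),18))
# standing lid: widest
m=cv2.inRange(hsv,(14,110,60),(32,255,255))
c=max(cv2.findContours(m[:,:300],0,1)[0],key=cv2.contourArea); print(cv2.minEnclosingCircle(c),cv2.boundingRect(c))
print("stand lid z96+6, circle top pts", plane("top",(265.9,144.2),102), tri((265.6,145.1),(223.8,203.4)))
# stamper plate
g=cv2.cvtColor(t,cv2.COLOR_BGR2GRAY)[230:282,328:382]
_,b=cv2.threshold(g,0,255,cv2.THRESH_OTSU)
k,l,st,ce=cv2.connectedComponentsWithStats(b)
j=l[25,28]; print("plate",st[j]); cc=max(cv2.findContours((l==j).astype(np.uint8),0,1)[0],key=cv2.contourArea)
e=cv2.fitEllipse(cc); print(e, plane("top",(e[0][0]+328,e[0][1]+230),48))
for p in((458,433),(585,432),(592,560),(466,566)): print("blk",plane("top",C(*p),30))
for p in((22,390),(220,385),(123,490),(118,395),(125,580),(25,490),(222,487)): print("tote",plane("top",C(*p),50))
print("timer",plane("top",C(345,497),76))
E
```

```text
cams [420.   20.4 890.5] [470.8 681.1 606.7]
lying lid tri (array([570.7, -67.3,  27.6]), np.float64(1.713574200201107))
footL [642.7 -30.9  48. ]
footR [646.5 -66.1  48. ]
lidNL [557.5 -52.9  27. ]
lidNR [560.3 -88.5  27. ]
lidFL [582.8 -48.6  27. ]
lidFR [585.6 -84.3  27. ]
tray [718.9 145.3  18. ]
tray [ 713.1 -134.5   18. ]
tray [ 540.6 -138.9   18. ]
tray [543.2 143.6  18. ]
((265.8923034667969, 144.83460998535156), 10.015119552612305) (257, 135, 19, 20)
stand lid z96+6, circle top pts [663.2  52.8 102. ] (array([664.9,  54. ,  89.8]), np.float64(0.21030221206396588))
plate [ 13   9  32  32 793]
((28.39444351196289, 24.048215866088867), (30.389572143554688, 31.402006149291992), 132.7949981689453) [ 431.3 -137.1   48. ]
blk [220.5 -80.   30. ]
blk [ 219.6 -170.3   30. ]
blk [ 133.1 -171.    30. ]
blk [130.5 -82.5  30. ]
tote [259.2 226.4  50. ]
tote [260.2  87.6  50. ]
tote [191.  155.4  50. ]
tote [254.6 159.1  50. ]
tote [131.9 154.   50. ]
tote [192.1 223.4  50. ]
tote [191.9  86.8  50. ]
timer [191.2   2.4  76. ]
```

```bash
python3 - <<'E'
from h import *
np.set_printoptions(precision=1,suppress=True)
t=cv2.imread("pics/top0.png"); s=cv2.imread("pics/side0.png")
o=np.zeros((560,800,3),np.uint8)
o[:540,:400]=cv2.resize(t[150:204,298:338],(400,540),interpolation=2)   # 10x
o[:400,400:]=cv2.resize(s[180:220,242:282],(400,400),interpolation=2) #10x
o=cv2.convertScaleAbs(o,alpha=1.4,beta=10)
cv2.imwrite("pics/crop2.png",o)
C=lambda x,y:(180+(x+.5)/3-.5,210+(y-360+.5)/3-.5)
for p in((458,433),(585,432),(592,560),(466,566)): print("blk",plane("top",C(*p),30))
for p in((22,390),(220,385),(123,490),(118,395),(125,580),(25,490),(222,487)): print("tote",plane("top",C(*p),50))
print("timer",plane("top",C(345,497),76))
E
```

```text
blk [476.8 -89.1  30. ]
blk [ 475.8 -183.    30. ]
blk [ 382.3 -183.5   30. ]
blk [379.7 -91.5  30. ]
tote [512.7 229.6  50. ]
tote [513.7  85.3  50. ]
tote [438.9 155.9  50. ]
tote [507.7 159.6  50. ]
tote [375.1 154.3  50. ]
tote [440.2 226.5  50. ]
tote [439.8  84.5  50. ]
timer [430.7  -3.   76. ]
```

View pics/crop2.png

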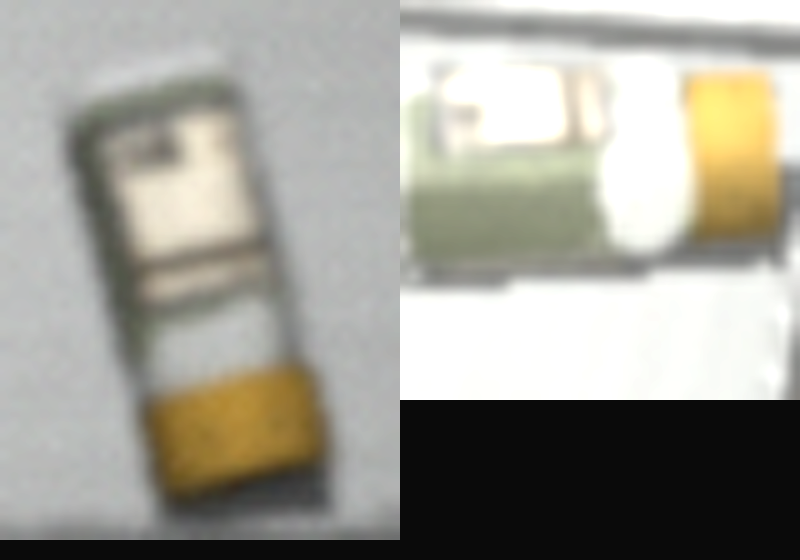

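Findings:
- The lying jar's axis is at about 14.5° yaw. Its lid end is near (559,-70) and its foot near (651,-47), so its length is about 95 mm, as it should be.
- The plate is at (430,-137).
- The far tote cells are at about (475,191) and (475,121).
- The standing jar is at (664.5,53.5).

Plan: grip the lying jar with the tool leaning 45° forward, then roll the tool 180° about its own axis, which stands the jar up.

Call:
jog_arm --increments '[[[2.17, -4.44, 0, 0, 0, 8.5], [2.17, -4.44, 0, 0, 0, 8.5], [2.17, -4.44, 0, 0, 0, 8.5], [2.17, -4.44, 0, 0, 0, 8.6], [2.17, -4.44, 0, 0, 0, 0]]]' --gripper 1 --grip_force 40

```text
time: 0.72
ee_pos: [318.7, 365.0, 249.5]
tool_rot: [-0.126, 0.992, -0.0, -0.0]
wrist_force: [-0.2, 0.2, -0.5]
gripper_width: 85.7
grasp_force: 0.0
```

Call:
jog_arm --increments '[[[2.17, -4.44, 0, 0, 0, 0], [2.17, -4.44, 0, 0, 0, 0], [2.17, -4.44, 0, 0, 0, 0], [2.17, -4.44, 0, 0, 0, 0], [2.17, -4.44, 0, 0, 0, 0]]]'

```text
time: 1.35
ee_pos: [427.2, 143.1, 249.7]
tool_rot: [-0.126, 0.992, 0.0, -0.0]
wrist_force: [1.0, 0.1, -0.3]
gripper_width: 85.3
grasp_force: 0.0
```

Call:
jog_arm --increments '[[[2.17, -4.44, 0, 2.25, -8.71, 0], [2.17, -4.44, 0, 2.25, -8.71, 0], [2.17, -4.44, 0, 2.25, -8.71, 0], [2.17, -4.44, 0, 2.25, -8.71, 0], [2.17, -4.44, 0, 2.25, -8.71, 0]]]'

```text
time: 1.98
ee_pos: [537.0, -45.2, 266.3]
tool_rot: [-0.096, 0.93, 0.035, 0.353]
wrist_force: [0.3, 0.7, -0.5]
gripper_width: 85.2
grasp_force: 0.0
```

Call:
jog_arm --increments '[[[0, 0, 0, 0, 0, 0]]]'

```text
time: 2.1
ee_pos: [538.0, -44.0, 268.3]
tool_rot: [-0.1, 0.93, 0.035, 0.352]
wrist_force: [0.2, 0.1, -0.3]
gripper_width: 85.2
grasp_force: 0.0
```

```bash
cat > st.py <<'E'
from h import *
from scipy.spatial.transform import Rotation as Ro
np.set_printoptions(precision=2,suppress=True)
def st():
    o=r.get_obs(); M=Ro.from_quat(o["tool_rot"]).as_matrix()
    print("t",o["time"],"p",o["ee_pos"],"F",o["wrist_force"],"w",o["gripper_width"],"g",o["grasp_force"],"\nq",o["q"],"\nx",M[:,0],"y",M[:,1],"z",M[:,2]); return o,M
if __name__=="__main__":
    o,M=st(); h=np.deg2rad(14.5); c=.70711
    D=np.array([np.cos(h)*c,np.sin(h)*c,-c]); Y=np.array([-np.sin(h),np.cos(h),0])
    T=np.c_[np.cross(Y,D),Y,D]; print("rotvec",np.rad2deg(Ro.from_matrix(T@M.T).as_rotvec()))
E
python3 st.py
```

```text
t 2.1 p [538.04 -44.01 268.3 ] F [ 0.19  0.06 -0.3 ] w 85.2235910432188 g 0.0 
q [-0.42 -0.34  2.24  0.63  0.72 -2.58] 
x [-0.73 -0.16 -0.66] y [-0.21  0.98 -0.01] z [ 0.65  0.13 -0.75]
rotvec [ 1.16 -3.35  2.38]
```

Joint 6 hit its limit, so I'll use the other half-turn of the same grasp, which also leaves room for the later roll.

Call:
jog_arm --increments '[[[0, 0, 0, 6.89, 1.38, -7.95], [0, 0, 0, 6.89, 1.38, -7.95], [0, 0, 0, 6.89, 1.38, -7.95], [0, 0, 0, 6.89, 1.38, -7.95], [0, 0, 0, 6.89, 1.38, -7.95]]]'

```text
time: 2.72
ee_pos: [537.7, -40.9, 267.9]
tool_rot: [0.326, 0.876, 0.189, 0.3]
wrist_force: [-0.3, 0.7, 0.4]
gripper_width: 85.5
grasp_force: 0.0
```

Call:
jog_arm --increments '[[[0, 0, 0, 6.89, 1.38, -7.95], [0, 0, 0, 6.89, 1.38, -7.95], [0, 0, 0, 6.89, 1.38, -7.95], [0, 0, 0, 6.89, 1.38, -7.95], [0, 0, 0, 6.89, 1.38, -7.95]]]'

```text
time: 3.35
ee_pos: [537.7, -40.8, 267.9]
tool_rot: [0.683, 0.638, 0.302, 0.186]
wrist_force: [-0.7, -1.1, 0.4]
gripper_width: 85.3
grasp_force: 0.0
```

Call:
jog_arm --increments '[[[0, -0.7, -1.5, 6.89, 1.38, -7.95], [0, -0.7, -1.5, 6.89, 1.38, -7.95], [0, -0.7, -1.5, 6.89, 1.38, -7.95], [0, -0.7, -1.5, 6.89, 1.38, -7.95], [0, -0.7, -1.5, 6.89, 1.38, -7.95]]]'

```text
time: 3.98
ee_pos: [537.9, -75.9, 192.7]
tool_rot: [0.897, 0.265, 0.352, 0.033]
wrist_force: [-0.2, 0.0, -0.2]
gripper_width: 85.4
grasp_force: 0.0
```

Call:
jog_arm --increments '[[[0, 0, -1.5, 6.89, 1.38, -7.95], [0, 0, -1.5, 6.89, 1.38, -7.95], [0, 0, -1.5, 0, 0, 0], [0, 0, 0, 0, 0, 0]]]'

```text
time: 4.47
ee_pos: [537.1, -75.4, 146.7]
tool_rot: [0.931, 0.098, 0.35, -0.032]
wrist_force: [-1.0, -0.3, 0.4]
gripper_width: 85.4
grasp_force: 0.0
```

```bash
sed -i 's/T=np.c_/Y=-Y; T=np.c_/' st.py; python3 st.py
```

```text
t 4.475 p [537.14 -75.38 146.7 ] F [-0.97 -0.3   0.45] w 85.4189806732969 g 0.0 
q [-0.5  -0.1   2.32  0.96  0.54  0.11] 
x [0.74 0.16 0.66] y [ 0.2  -0.98  0.01] z [ 0.65  0.13 -0.75]
rotvec [ 1.34 -3.6   2.73]
```

Call:
jog_arm --increments '[[[0, 0, -1.5, 0.65, -1.8, 1.35], [-0.1, -0.1, -1.5, 0.65, -1.8, 1.35], [-0.1, 0, -1.5, 0, 0, 0], [0, 0, 0, 0, 0, 0]]]'

```text
time: 4.97
ee_pos: [535.9, -77.5, 103.0]
tool_rot: [0.916, 0.115, 0.381, -0.047]
wrist_force: [0.0, -0.4, 0.5]
gripper_width: 85.3
grasp_force: 0.0
```

```bash
cat >> st.py <<'E'
    cv2.imwrite("pics/now_side.png",r.camera("side")); cv2.imwrite("pics/now_top.png",r.camera("top"))
E
python3 st.py; python3 - <<'E'
import cv2,numpy as np
a=cv2.imread("pics/now_side.png")[130:260,150:320];b=cv2.imread("pics/now_top.png")[120:280,270:390]
o=np.zeros((520,800,3),np.uint8)
o[:390,:510]=cv2.resize(a,(510,390));o[:387,510:]=cv2.resize(b,(290,387))
cv2.imwrite("pics/v3.png",o)
E
```

```text
t 4.975 p [535.89 -77.5  102.95] F [ 0.04 -0.38  0.47] w 85.30679372230136 g 0.0 
q [-0.55  0.03  2.35  1.31  0.55 -0.33] 
x [0.68 0.18 0.71] y [ 0.25 -0.97  0.  ] z [ 0.69  0.17 -0.71]
rotvec [0.03 0.14 0.18]
```

View pics/v3.png

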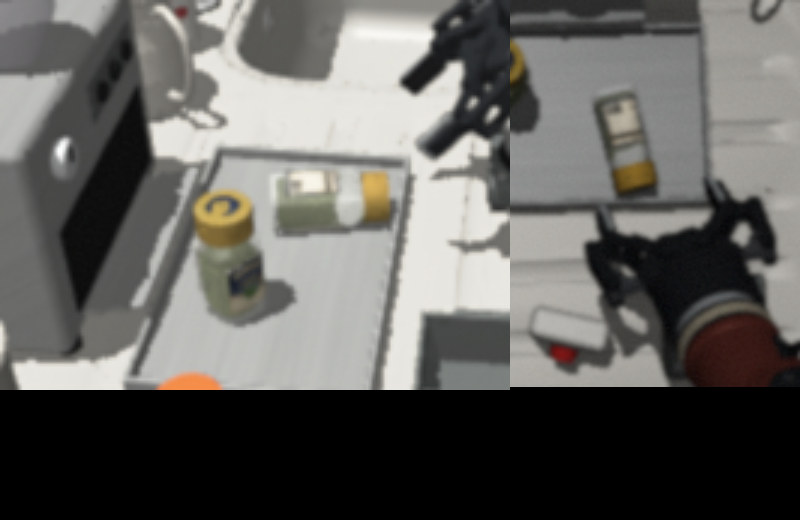

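The gripper is open and aligned with the jar axis in the top part of the crop, with the jar between the finger lines. Advancing and closing.

Call:
jog_arm --increments '[[[1.7, 0.46, -1.8, 0, 0, 0], [1.7, 0.46, -1.8, 0, 0, 0], [1.7, 0.46, -1.8, 0, 0, 0], [1.0, 0.3, -1.1, 0, 0, 0], [0.66, 0.17, -0.7, 0, 0, 0]]]'

```text
time: 5.7
ee_pos: [605.4, -59.8, 32.4]
tool_rot: [0.916, 0.115, 0.382, -0.046]
wrist_force: [-0.3, 0.2, 1.2]
gripper_width: 85.6
grasp_force: 0.0
```

Call:
jog_arm --increments '[[[0, 0, 0, 0, 0, 0]]]'

```text
time: 5.82
ee_pos: [604.7, -60.0, 32.2]
tool_rot: [0.916, 0.115, 0.382, -0.046]
wrist_force: [-0.7, 0.4, -0.3]
gripper_width: 85.2
grasp_force: 0.0
```

```bash
python3 st.py
```

```text
t 5.825 p [604.72 -59.99  32.16] F [-0.67  0.41 -0.3 ] w 85.19935205619579 g 0.0 
q [-0.43  0.33  2.2   1.68  0.46 -0.64] 
x [0.68 0.18 0.71] y [ 0.25 -0.97  0.  ] z [ 0.69  0.17 -0.7 ]
rotvec [0.11 0.3  0.27]
```

Call:
jog_arm --increments '[[[0, 0, 0, 0, 0, 0], [0, 0, 0, 0, 0, 0], [0, 0, 0, 0, 0, 0], [0, 0, 0, 0, 0, 0], [0, 0, 0, 0, 0, 0]]]' --gripper -1 --grip_force 40

```text
time: 6.55
ee_pos: [604.2, -60.3, 32.1]
tool_rot: [0.916, 0.114, 0.382, -0.046]
wrist_force: [-2.8, 0.4, 4.7]
gripper_width: 40.8
grasp_force: 41.7
```

Call:
jog_arm --increments '[[[0, 0, 0, 0, 0, 0], [0, 0, 0.5, 0, 0, 0], [0, 0, 1, 0, 0, 0], [0, 0, 1.5, 0, 0, 0], [0, 0, 1.5, 0, 0, 0]]]'

```text
time: 7.18
ee_pos: [603.2, -59.9, 76.2]
tool_rot: [0.916, 0.114, 0.381, -0.046]
wrist_force: [1.1, -0.4, -2.3]
gripper_width: 40.9
grasp_force: 41.1
```

```bash
python3 st.py
```

```text
t 7.175 p [603.22 -59.92  76.15] F [ 1.15 -0.38 -2.29] w 40.88962430168442 g 41.052973901387304 
q [-0.43  0.21  2.21  1.47  0.46 -0.4 ] 
x [0.68 0.17 0.71] y [ 0.24 -0.97  0.  ] z [ 0.69  0.17 -0.71]
rotvec [0.09 0.13 0.33]
```

Call:
jog_arm --increments '[[[0, 0, 3.5, 0, 0, -4], [-1, 0, 3.5, 0, 0, -8], [-1, 0, 3.5, 0, 0, -8], [-1, 0, 3.5, 0, 0, -8], [-1, 0, 3, 0, 0, -8]]]'

```text
time: 7.9
ee_pos: [578.0, -55.0, 170.5]
tool_rot: [0.931, -0.043, 0.362, 0.013]
wrist_force: [-1.0, 0.4, -1.6]
gripper_width: 40.2
grasp_force: 41.0
```

Call:
jog_arm --increments '[[[-2, -1, 0, 0, 0, -4], [-2, -1, 0, 0, 0, 0], [-2, -1, 0, 0, 0, 0], [0, 0, 0, 0, 0, 0]]]'

```text
time: 8.4
ee_pos: [517.2, -85.4, 169.5]
tool_rot: [0.929, -0.075, 0.361, 0.025]
wrist_force: [-0.4, -0.7, -0.8]
gripper_width: 40.7
grasp_force: 41.1
```

```bash
python3 st.py
```

```text
t 8.4 p [517.24 -85.38 169.53] F [-0.43 -0.72 -0.85] w 40.70396341781337 g 41.09775616088882 
q [-0.38 -0.25  2.39  0.54  0.31  0.89] 
x [ 0.73 -0.12  0.68] y [-0.16 -0.99 -0.01] z [ 0.67 -0.1  -0.74]
rotvec [-0.33 -2.55 23.6 ]
```

The forward lean folds the arm too tightly near the stamper. Pitching the tool 90° instead, so it leans back toward the robot, also stands the jar up and suits this arm better.

Call:
jog_arm --increments '[[[-0.5, -0.5, 1.2, 1.6, 9.87, 0], [-0.5, -0.5, 1.2, 1.6, 9.87, 0], [-0.5, -0.5, 1.2, 1.6, 9.87, 0], [-0.5, -0.5, 1, 1.6, 9.87, 0], [-0.5, -0.5, 0, 1.6, 9.87, 0]]]'

```text
time: 9.12
ee_pos: [497.7, -109.3, 218.2]
tool_rot: [0.995, -0.081, -0.056, -0.01]
wrist_force: [0.3, -0.5, -2.5]
gripper_width: 40.4
grasp_force: 41.0
```

Call:
jog_arm --increments '[[[-1.5, -0.5, 0, 1.6, 9.87, 0], [-1.5, -0.7, 0, 1.6, 9.87, 0], [-1.5, -0.7, 0, 1.6, 9.87, 0], [-1.5, -0.7, 0, 1.3, 8, 0], [0, 0, 0, 0, 0, 0]]]'

```text
time: 9.75
ee_pos: [436.0, -134.8, 213.3]
tool_rot: [0.922, -0.077, -0.378, -0.036]
wrist_force: [-0.9, -0.1, -1.4]
gripper_width: 40.3
grasp_force: 41.0
```

```bash
cat > st2.py <<'E'
from st import *
o,M=st()
d=M[:,2]; h=np.arctan2(-d[1],-d[0]); c=.70711
# jar upright: tool leaning so that d = 45 deg down, closure horizontal, keep heading
D=np.array([-np.cos(h)*c,-np.sin(h)*c,-c]); Y=M[:,1]*[1,1,0]; Y-=D*(Y@D); Y[2]=0; Y=np.cross([0,0,1],[np.cos(h),np.sin(h),0])*np.sign(Y@np.cross([0,0,1],[np.cos(h),np.sin(h),0]))
T=np.c_[np.cross(Y,D),Y,D]; print("heading",np.rad2deg(h),"rotvec",np.rad2deg(Ro.from_matrix(T@M.T).as_rotvec()))
E
python3 st2.py
```

```text
t 9.75 p [ 436.03 -134.8   213.25] F [-0.93 -0.14 -1.43] w 40.25733784986164 g 41.036390075460076 
q [-0.37  0.4   1.62 -0.14  1.89  1.38] 
x [ 0.7  -0.11 -0.7 ] y [-0.17 -0.99 -0.01] z [-0.69  0.12 -0.71]
heading -10.185661174153596 rotvec [-0.4   0.45 -0.48]
```

```bash
python3 - <<'E'
from st import *
a=r.camera("side");b=r.camera("top"); cv2.imwrite("pics/s4.png",a);cv2.imwrite("pics/t4.png",b)
u=proj("side",(436,-135,213)).astype(int);v=proj("top",(436,-135,213)).astype(int);print(u,v)
o=np.zeros((480,800,3),np.uint8)
def crop(i,c): return cv2.resize(i[c[1]-50:c[1]+70,c[0]-50:c[0]+50],(400,480),interpolation=2)
o[:,:400]=crop(a,u);o[:,400:]=crop(b,v);cv2.imwrite("pics/v4.png",cv2.convertScaleAbs(o,alpha=1.4))
E
```

```text
[336 116] [372 249]
```

View pics/v4.png

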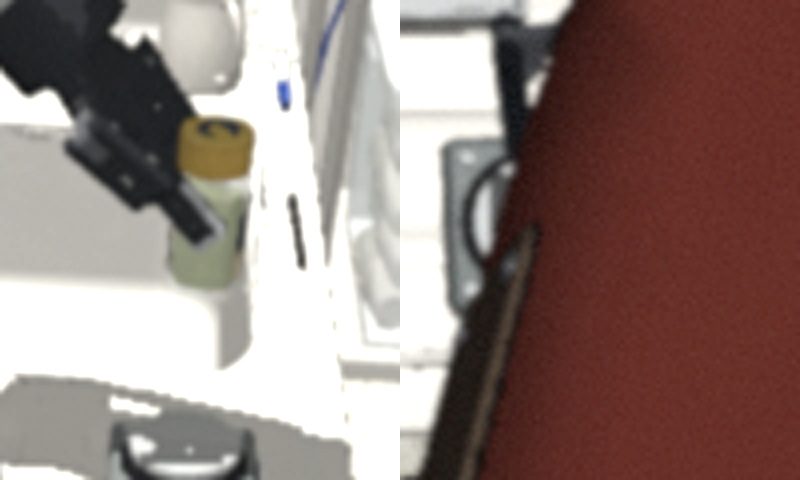

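```bash
python3 - <<'E'
from st import *
for z in(164,174,239,250,260): print(z,proj("side",(431,-134,z)))
a=cv2.imread("pics/s4.png"); hsv=cv2.cvtColor(a,cv2.COLOR_BGR2HSV)
m=cv2.inRange(hsv,(14,110,60),(32,255,255)); m[:90]=0;m[130:]=0;m[:,:320]=0;m[:,360:]=0
y,x=np.nonzero(m);print("lid",x.min(),x.max(),y.min(),y.max(),x.mean(),y.mean())
print([round(v,1) for v in proj("side",(431,-134+20,164))], proj("side",(431+20,-134,164)))
E
```

```text
164 [336.48 136.12]
174 [336.87 132.31]
239 [339.55 106.17]
250 [340.02 101.5 ]
260 [340.47  97.19]
lid 331 348 95 110 338.9130434782609 103.42028985507247
[np.float64(336.5), np.float64(140.3)] [327.94 135.65]
```

Side view: the jar hangs upright in the grip, with its lid centre at (339,103) against a predicted (340,101) and its foot at (337,137) against a predicted (336,136). Lowering it onto the plate.

Call:
jog_arm --increments '[[[-0.1, -0.3, -2.5, -0.4, 0.4, 0], [0, 0, -2.5, 0, 0, 0], [0, 0, -2.5, 0, 0, 0], [0, 0, -2, 0, 0, 0], [0, 0, -1, 0, 0, 0]]]'

```text
time: 10.48
ee_pos: [434.4, -137.5, 110.8]
tool_rot: [0.921, -0.078, -0.38, -0.032]
wrist_force: [-0.6, 0.6, -1.6]
gripper_width: 40.3
grasp_force: 41.1
```

Call:
jog_arm --increments '[[[0, 0, -0.4, 0, 0, 0], [0, 0, -0.2, 0, 0, 0], [0, 0, 0, 0, 0, 0]]]'

```text
time: 10.85
ee_pos: [434.7, -138.0, 105.7]
tool_rot: [0.921, -0.078, -0.38, -0.032]
wrist_force: [0.0, -0.8, -1.2]
gripper_width: 40.4
grasp_force: 41.1
```

Call:
jog_arm --increments '[[[0, 0, -0.15, 0, 0, 0], [0, 0, 0, 0, 0, 0]]]'

```text
time: 11.1
ee_pos: [434.4, -137.9, 103.8]
tool_rot: [0.921, -0.078, -0.38, -0.032]
wrist_force: [0.3, -1.0, -1.2]
gripper_width: 40.6
grasp_force: 41.1
```

Call:
jog_arm --increments '[[[0, 0, -0.15, 0, 0, 0], [0, 0, 0, 0, 0, 0]]]'

```text
time: 11.35
ee_pos: [434.2, -137.8, 102.1]
tool_rot: [0.921, -0.078, -0.38, -0.032]
wrist_force: [0.4, -0.0, -1.7]
gripper_width: 40.5
grasp_force: 41.1
```

Call:
jog_arm --increments '[[[0, 0, -0.15, 0, 0, 0], [0, 0, 0, 0, 0, 0]]]'

```text
time: 11.6
ee_pos: [434.3, -137.8, 100.6]
tool_rot: [0.921, -0.078, -0.38, -0.032]
wrist_force: [0.9, 0.0, -1.0]
gripper_width: 41.0
grasp_force: 41.1
```

Call:
jog_arm --increments '[[[0, 0, -0.12, 0, 0, 0], [0, 0, 0, 0, 0, 0]]]'

```text
time: 11.85
ee_pos: [434.4, -137.8, 100.0]
tool_rot: [0.921, -0.078, -0.38, -0.032]
wrist_force: [-0.0, -0.8, 0.7]
gripper_width: 40.6
grasp_force: 41.2
```

Call:
jog_arm --increments '[[[0, 0, -0.12, 0, 0, 0], [0, 0, 0, 0, 0, 0]]]'

```text
time: 12.1
ee_pos: [434.4, -137.8, 98.5]
tool_rot: [0.921, -0.078, -0.38, -0.032]
wrist_force: [-0.1, 0.1, 1.9]
gripper_width: 40.8
grasp_force: 41.2
```

Contact: the force rose by about 3 N at the expected height. Letting go and backing off along the tool axis.

Call:
jog_arm --increments '[[[0, 0, 0, 0, 0, 0], [0, 0, 0, 0, 0, 0], [0, 0, 0, 0, 0, 0], [0, 0, 0, 0, 0, 0]]]' --gripper 1

```text
time: 12.6
ee_pos: [434.3, -137.8, 98.2]
tool_rot: [0.921, -0.078, -0.38, -0.032]
wrist_force: [-0.5, -0.8, 0.8]
gripper_width: 85.4
grasp_force: 0.0
```

Call:
jog_arm --increments '[[[0.7, -0.12, 0.7, 0, 0, 0], [2.1, -0.36, 2.1, 0, 0, 0], [2.8, -0.48, 2.8, 0, 0, 0], [2.8, -0.48, 2.8, 0, 0, 0], [2.1, -0.36, 2.1, 0, 0, 0]]]'

```text
time: 13.22
ee_pos: [541.2, -156.2, 205.3]
tool_rot: [0.922, -0.078, -0.379, -0.032]
wrist_force: [-0.1, -0.5, -0.1]
gripper_width: 85.5
grasp_force: 0.0
```

```bash
python3 st2.py; python3 - <<'E'
from st import *
a=r.camera("side");b=r.camera("top"); cv2.imwrite("pics/s5.png",a);cv2.imwrite("pics/t5.png",b)
for n,i in(("side",a),("top",b)):
    hsv=cv2.cvtColor(i,cv2.COLOR_BGR2HSV)
    m=cv2.inRange(hsv,(14,110,60),(32,255,255)); k,_,s,c=cv2.connectedComponentsWithStats(m)
    print(n,[(s[j].tolist(),c[j].round(1)) for j in range(1,k) if s[j,4]>40 and 100<c[j,1]<280])
    for z in(48,138,144): print(z,proj(n,(430,-137,z)))
o=np.zeros((480,800,3),np.uint8)
u=proj("side",(430,-137,100)).astype(int);v=proj("top",(430,-137,100)).astype(int)
def crop(i,c): return cv2.resize(i[c[1]-60:c[1]+60,c[0]-50:c[0]+50],(400,480),interpolation=2)
o[:,:400]=crop(a,u);o[:,400:]=crop(b,v);cv2.imwrite("pics/v5.png",cv2.convertScaleAbs(o,alpha=1.4)); print(u,v)
E
```

```text
t 13.225 p [ 541.19 -156.2   205.34] F [-0.07 -0.54 -0.1 ] w 85.46798486449163 g 0.0 
q [-0.34  0.61  1.32 -0.13  1.97  1.39] 
x [ 0.7  -0.12 -0.7 ] y [-0.17 -0.99  0.  ] z [-0.69  0.12 -0.71]
heading -9.675730583253593 rotvec [0.09 0.3  0.04]
side [([488, 124, 22, 10, 134], array([499.2, 129. ])), ([329, 141, 16, 13, 161], array([336.2, 147.4])), ([215, 194, 19, 18, 241], array([223.8, 203.4]))]
48 [332.72 176.12]
138 [335.91 145.18]
144 [336.14 142.98]
top [([257, 135, 19, 21, 246], array([265.7, 145.7]))]
48 [356.35 254.67]
138 [365.06 253.96]
144 [365.71 253.9 ]
[334 158] [361 254]
```

View pics/v5.png

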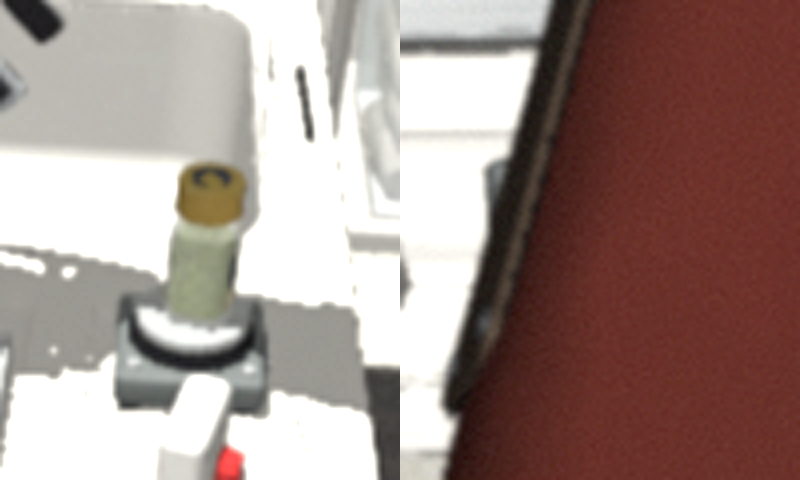

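The jar stands upright in the middle of the plate, lid at (336,147) in the side picture against a predicted (336,145), and the gripper is clear. Next: tool vertical, over the lid.

Call:
jog_arm --increments '[[[-1, 0.2, 0, -1.53, -8.87, 0], [-2, 0.3, 0, -1.53, -8.87, 0], [-2.7, 0.4, 0, -1.53, -8.87, 0], [-2.7, 0.5, 0, -1.53, -8.87, 0], [-2.7, 0.5, -0.5, -1.53, -8.87, 0]]]'

```text
time: 13.95
ee_pos: [427.2, -136.5, 198.1]
tool_rot: [0.996, -0.085, 0.004, 0.001]
wrist_force: [0.3, -0.6, 0.5]
gripper_width: 85.4
grasp_force: 0.0
```

Call:
jog_arm --increments '[[[0, 0, 0, 0, 0, 0], [0, 0, 0, 0, 0, 0]]]'

```text
time: 14.2
ee_pos: [428.0, -136.8, 198.2]
tool_rot: [0.996, -0.085, 0.002, 0.001]
wrist_force: [0.6, 0.7, 0.9]
gripper_width: 85.4
grasp_force: 0.0
```

```bash
cat > st3.py <<'E'
from st import *
o,M=st(); y=M[:,1]*[1,1,0]; y/=np.linalg.norm(y); z=np.array([0,0,-1.])
print("rotvec to vertical",np.rad2deg(Ro.from_matrix(np.c_[np.cross(y,z),y,z]@M.T).as_rotvec()),"y heading",np.rad2deg(np.arctan2(y[1],y[0])))
E
python3 st3.py
```

```text
t 14.2 p [ 427.99 -136.78  198.25] F [0.58 0.74 0.87] w 85.3862405635531 g 0.0 
q [-0.47 -0.12  2.06 -0.    1.19  1.28] 
x [ 0.99 -0.17  0.  ] y [-0.17 -0.99  0.  ] z [ 0. -0. -1.]
rotvec to vertical [ 0.1   0.17 -0.  ] y heading -99.76933691757554
```

Call:
jog_arm --increments '[[[0.15, 0, -2, 0, 0, 0], [0, 0, -2, 0, 0, 0], [0, 0, -1.4, 0, 0, 0], [0, 0, -1.0, 0, 0, 0], [0, 0, 0, 0, 0, 0]]]'

```text
time: 14.82
ee_pos: [429.8, -136.7, 133.6]
tool_rot: [0.996, -0.085, 0.001, 0.0]
wrist_force: [0.3, 0.0, 0.1]
gripper_width: 85.3
grasp_force: 0.0
```

Call:
jog_arm --increments '[[[0, 0, 0, 0, 0, 0], [0, 0, 0, 0, 0, 0], [0, 0, 0, 0, 0, 0], [0, 0, 0, 0, 0, 0], [0, 0, 0, 0, 0, 0]]]' --gripper -1 --grip_force 40

```text
time: 15.45
ee_pos: [430.2, -137.1, 134.8]
tool_rot: [0.996, -0.085, 0.002, 0.001]
wrist_force: [0.6, -0.5, 1.7]
gripper_width: 40.6
grasp_force: 40.1
```

```bash
python3 st3.py
```

```text
t 15.45 p [ 430.23 -137.1   134.79] F [ 0.6  -0.51  1.66] w 40.64238071247742 g 40.10312497615814 
q [-0.46 -0.02  2.11 -0.    1.05  1.28] 
x [ 0.99 -0.17  0.  ] y [-0.17 -0.99  0.  ] z [ 0. -0. -1.]
rotvec to vertical [ 0.12  0.21 -0.  ] y heading -99.75005003332457
```

Lid held (40.6 mm). Pressing slowly.

Call:
jog_arm --increments '[[[0, 0, -0.2, 0, 0, 0], [0, 0, -0.2, 0, 0, 0], [0, 0, -0.2, 0, 0, 0], [0, 0, 0, 0, 0, 0]]]'

```text
time: 15.95
ee_pos: [430.2, -137.1, 128.6]
tool_rot: [0.996, -0.085, 0.002, 0.001]
wrist_force: [0.6, -1.0, 4.4]
gripper_width: 40.0
grasp_force: 40.3
```

Call:
jog_arm --increments '[[[0, 0, -0.15, 0, 0, 0], [0, 0, -0.15, 0, 0, 0], [0, 0, -0.1, 0, 0, 0], [0, 0, 0, 0, 0, 0]]]'

```text
time: 16.45
ee_pos: [430.4, -137.1, 124.9]
tool_rot: [0.996, -0.085, 0.002, 0.001]
wrist_force: [-0.6, -0.6, 6.1]
gripper_width: 40.4
grasp_force: 40.5
```

Call:
jog_arm --increments '[[[0, 0, -0.1, 0, 0, 0], [0, 0, -0.1, 0, 0, 0], [0, 0, 0, 0, 0, 0]]]'

```text
time: 16.82
ee_pos: [430.5, -137.1, 123.2]
tool_rot: [0.996, -0.085, 0.002, 0.001]
wrist_force: [-0.7, -1.3, 7.6]
gripper_width: 40.4
grasp_force: 40.9
```

Call:
jog_arm --increments '[[[0, 0, -0.1, 0, 0, 0], [0, 0, 0, 0, 0, 0]]]'

```text
time: 17.08
ee_pos: [430.8, -137.3, 123.1]
tool_rot: [0.996, -0.085, 0.002, 0.001]
wrist_force: [-1.4, 0.7, 12.0]
gripper_width: 40.2
grasp_force: 41.3
```

Call:
jog_arm --increments '[[[0, 0, -0.1, 0, 0, 0], [0, 0, 0, 0, 0, 0]]]'

```text
time: 17.32
ee_pos: [431.2, -137.4, 123.0]
tool_rot: [0.996, -0.085, 0.002, 0.001]
wrist_force: [-3.5, 0.9, 17.3]
gripper_width: 40.0
grasp_force: 41.7
```

Call:
jog_arm --increments '[[[0, 0, -0.05, 0, 0, 0], [0, 0, 0, 0, 0, 0]]]'

```text
time: 17.58
ee_pos: [431.4, -137.5, 123.0]
tool_rot: [0.996, -0.085, 0.002, 0.001]
wrist_force: [-3.4, 1.2, 18.9]
gripper_width: 40.3
grasp_force: 41.8
```

The plate is at its stop: z stays at 123.0 while the force rises. Easing slightly and dwelling.

Call:
jog_arm --increments '[[[0, 0, 0.05, 0, 0, 0], [0, 0, 0, 0, 0, 0], [0, 0, 0, 0, 0, 0], [0, 0, 0, 0, 0, 0], [0, 0, 0, 0, 0, 0]]]'

```text
time: 18.2
ee_pos: [431.2, -137.4, 123.0]
tool_rot: [0.996, -0.085, 0.002, 0.001]
wrist_force: [-3.5, 0.5, 17.1]
gripper_width: 40.3
grasp_force: 41.5
```

Call:
jog_arm --increments '[[[0, 0, 0, 0, 0, 0], [0, 0, 0, 0, 0, 0], [0, 0, 0, 0, 0, 0], [0, 0, 0, 0, 0, 0], [0, 0, 0, 0, 0, 0]]]'

```text
time: 18.82
ee_pos: [431.2, -137.4, 123.0]
tool_rot: [0.996, -0.085, 0.002, 0.001]
wrist_force: [-3.0, 0.9, 17.3]
gripper_width: 40.3
grasp_force: 41.5
```

Call:
jog_arm --increments '[[[0, 0, 0.5, 0, 0, 0], [0, 0, 0.7, 0, 0, 0], [0, 0, 1.5, 0, 0, 0], [0, 0, 3, 0, 0, 0], [0, 0, 3, 0, 0, 0]]]'

```text
time: 19.45
ee_pos: [428.4, -136.0, 206.9]
tool_rot: [0.996, -0.085, -0.0, -0.0]
wrist_force: [-0.4, -0.5, -0.9]
gripper_width: 40.4
grasp_force: 40.5
```

Call:
jog_arm --increments '[[[0, 1, 2, 0, 0, 0], [0.6, 3, 1, 0, 0, 3], [0.7, 4, 0, 0, 0, 4], [0.7, 4, 0, 0, 0, 4], [0.7, 4, 0, 0, 0, 0]]]'

```text
time: 20.08
ee_pos: [455.7, 24.6, 236.5]
tool_rot: [1.0, 0.011, 0.0, 0.0]
wrist_force: [0.5, 0.3, -1.1]
gripper_width: 40.1
grasp_force: 40.6
```

Call:
jog_arm --increments '[[[0.7, 4, 0, 0, 0, 0], [0.6, 3, 0, 0, 0, 0], [0.35, 2, 0, 0, 0, 0], [0, 0.9, 0, 0, 0, 0], [0, 0, 0, 0, 0, 0]]]'

```text
time: 20.7
ee_pos: [472.5, 122.3, 236.7]
tool_rot: [1.0, 0.011, 0.001, 0.001]
wrist_force: [-0.5, -0.0, -0.7]
gripper_width: 40.3
grasp_force: 40.6
```

```bash
python3 st3.py;  python3 - <<'E'
from st import *
a=r.camera("side");b=r.camera("top"); cv2.imwrite("pics/s6.png",a);cv2.imwrite("pics/t6.png",b)
p=r.get_obs()["ee_pos"]
for n,i in(("side",a),("top",b)):
    hsv=cv2.cvtColor(i,cv2.COLOR_BGR2HSV)
    m=cv2.inRange(hsv,(14,110,60),(32,255,255)); k,_,s,c=cv2.connectedComponentsWithStats(m)
    print(n,[(s[j].tolist(),c[j].round(1)) for j in range(1,k) if s[j,4]>40 and 100<c[j,1]<280])
    print(proj(n,p-[0,0,86]),proj(n,p))
cv2.imwrite("pics/v6.png",cv2.resize(a[80:320,230:400],(567,600*240//180 if 0 else 600)))
E
```

```text
t 20.7 p [472.54 122.26 236.72] F [-0.48 -0.04 -0.66] w 40.34496870183358 g 40.636242628097534 
q [ 0.11 -0.07  1.94 -0.    1.27  1.66] 
x [1.   0.02 0.  ] y [ 0.02 -1.    0.  ] z [ 0. -0. -1.]
rotvec to vertical [ 0.08  0.06 -0.  ] y heading -88.69297779458678
side [([488, 124, 22, 10, 134], array([499.2, 129. ])), ([306, 161, 5, 18, 49], array([307.3, 169.4])), ([323, 163, 5, 17, 53], array([325.3, 171.3])), ([215, 194, 19, 18, 242], array([223.8, 203.4]))]
[313.24 207.56] [315.89 169.07]
top [([257, 135, 19, 21, 249], array([265.7, 145.6]))]
[230.13 233.78] [223.19 230.28]
```

View pics/v6.png

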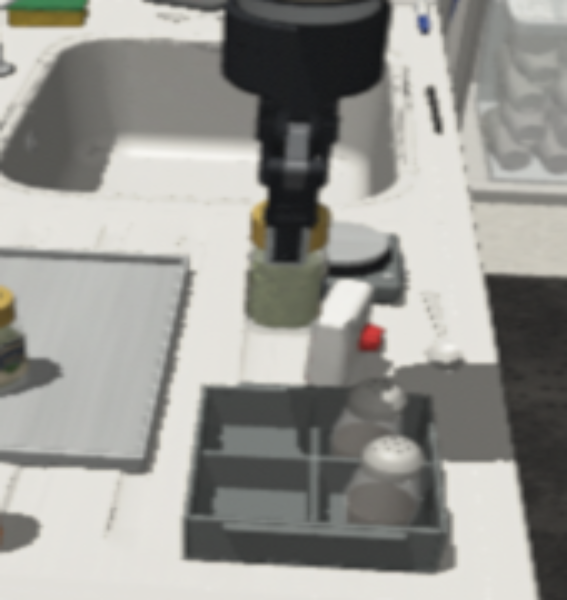

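The side picture shows the jar hanging upright at (315,190), with both far cells empty. I'll cross-check the tote with its junction at about (324,264).

```bash
python3 - <<'E'
from st import *
f=lambda x,y:(230+(x+.5)*170/567-.5,80+(y+.5)*.4-.5)
for p in((315,459),(203,387),(435,398),(188,523),(447,530)): print(p,plane("side",f(*p),50))
E
```

```text
(315, 459) [444.37 165.95  50.  ]
(203, 387) [516.61  92.44  50.  ]
(435, 398) [371.85  89.41  50.  ]
(188, 523) [511.41 236.19  50.  ]
(447, 530) [371.76 226.76  50.  ]
```

Call:
jog_arm --increments '[[[0.35, 0.1, -2.5, 0, 0, 0], [0, 0, -3.5, 0, 0, 0], [0, 0, -3.5, 0, 0, 0], [0, 0, -2.5, 0, 0, 0], [0, 0, -1.4, 0, 0, 0]]]'

```text
time: 21.42
ee_pos: [475.8, 122.2, 101.8]
tool_rot: [1.0, 0.01, 0.0, 0.001]
wrist_force: [0.6, 0.7, -0.6]
gripper_width: 40.0
grasp_force: 40.6
```

Call:
jog_arm --increments '[[[0, 0, -0.3, 0, 0, 0], [0, 0, -0.2, 0, 0, 0], [0, 0, 0, 0, 0, 0]]]'

```text
time: 21.8
ee_pos: [477.7, 123.2, 99.3]
tool_rot: [1.0, 0.011, 0.002, 0.0]
wrist_force: [-0.8, 0.5, -1.2]
gripper_width: 40.1
grasp_force: 40.6
```

Call:
jog_arm --increments '[[[0, 0, -0.15, 0, 0, 0], [0, 0, 0, 0, 0, 0]]]'

```text
time: 22.05
ee_pos: [477.0, 123.2, 97.1]
tool_rot: [1.0, 0.011, 0.002, 0.0]
wrist_force: [0.7, 0.5, -0.7]
gripper_width: 40.4
grasp_force: 40.6
```

Call:
jog_arm --increments '[[[0, 0, -0.2, 0, 0, 0], [0, 0, -0.1, 0, 0, 0], [0, 0, 0, 0, 0, 0]]]'

```text
time: 22.42
ee_pos: [476.7, 123.2, 93.6]
tool_rot: [1.0, 0.011, 0.001, 0.0]
wrist_force: [-0.3, -1.1, -1.6]
gripper_width: 40.2
grasp_force: 40.6
```

Call:
jog_arm --increments '[[[0, 0, -0.12, 0, 0, 0], [0, 0, 0, 0, 0, 0]]]'

```text
time: 22.68
ee_pos: [476.7, 123.2, 92.5]
tool_rot: [1.0, 0.011, 0.001, 0.0]
wrist_force: [-0.1, -0.1, -0.7]
gripper_width: 40.5
grasp_force: 40.6
```

Call:
jog_arm --increments '[[[0, 0, -0.1, 0, 0, 0], [0, 0, 0, 0, 0, 0]]]'

```text
time: 22.92
ee_pos: [476.8, 123.2, 91.5]
tool_rot: [1.0, 0.011, 0.001, 0.0]
wrist_force: [-0.1, 0.1, -1.6]
gripper_width: 40.3
grasp_force: 40.6
```

Call:
jog_arm --increments '[[[0, 0, -0.1, 0, 0, 0], [0, 0, 0, 0, 0, 0]]]'

```text
time: 23.18
ee_pos: [477.3, 123.2, 91.2]
tool_rot: [1.0, 0.011, 0.002, 0.0]
wrist_force: [-0.5, -0.5, 4.0]
gripper_width: 40.4
grasp_force: 41.0
```

Call:
jog_arm --increments '[[[0, 0, -0.07, 0, 0, 0], [0, 0, 0, 0, 0, 0]]]'

```text
time: 23.42
ee_pos: [477.6, 123.2, 91.2]
tool_rot: [1.0, 0.011, 0.002, 0.001]
wrist_force: [-1.7, -0.5, 6.8]
gripper_width: 40.3
grasp_force: 41.4
```

Seated. Releasing with a limited opening, so as not to touch the neighbours, and retracting.

Call:
jog_arm --increments '[[[0, 0, 0.05, 0, 0, 0], [0, 0, 0, 0, 0, 0], [0, 0, 0, 0, 0, 0], [0, 0, 0, 0, 0, 0]]]' --gripper 0.36

```text
time: 23.92
ee_pos: [476.7, 123.2, 90.2]
tool_rot: [1.0, 0.011, 0.001, 0.0]
wrist_force: [0.0, 0.2, -0.5]
gripper_width: 58.0
grasp_force: 0.0
```

Call:
jog_arm --increments '[[[0, 0, 0.7, 0, 0, 0], [0, 0, 2, 0, 0, 0], [0, 0, 3.5, 0, 0, 0], [0, 0, 3.5, 0, 0, 0], [0, 0, 3, 0, 0, 0]]]'

```text
time: 24.55
ee_pos: [477.2, 123.2, 219.5]
tool_rot: [1.0, 0.011, 0.002, 0.0]
wrist_force: [0.3, -0.3, -1.1]
gripper_width: 58.5
grasp_force: 0.0
```

Call:
jog_arm --increments '[[[1, -2.5, 0, 0, 0, 0], [2, -4, 0, 0, 0, 0], [2, -4, 0, 0, 0, 0], [2, -3, 0, 0, 0, 0], [0, 0, 0, 0, 0, 0]]]' --gripper 1

```text
time: 25.18
ee_pos: [548.1, -13.9, 218.1]
tool_rot: [1.0, 0.009, 0.002, 0.001]
wrist_force: [0.3, -0.1, 0.6]
gripper_width: 85.1
grasp_force: 0.0
```

```bash
python3 st3.py;  python3 - <<'E'
from st import *
a=r.camera("side");b=r.camera("top"); cv2.imwrite("pics/s7.png",a);cv2.imwrite("pics/t7.png",b)
o=np.zeros((600,800,3),np.uint8)
o[:600,:400]=cv2.resize(a[188:248,205:245],(400,600),interpolation=2)
o[:,400:]=cv2.resize(a[190:310,280:360],(400,600),interpolation=2)
cv2.imwrite("pics/v7.png",cv2.convertScaleAbs(o,alpha=1.3))
E
```

```text
t 25.175 p [548.1  -13.89 218.13] F [ 0.31 -0.13  0.58] w 85.09169713348295 g 0.0 
q [-0.15  0.08  1.83 -0.    1.23  1.4 ] 
x [1.   0.02 0.  ] y [ 0.02 -1.    0.  ] z [ 0. -0. -1.]
rotvec to vertical [ 0.08  0.25 -0.  ] y heading -88.92931093709207
```

View pics/v7.png

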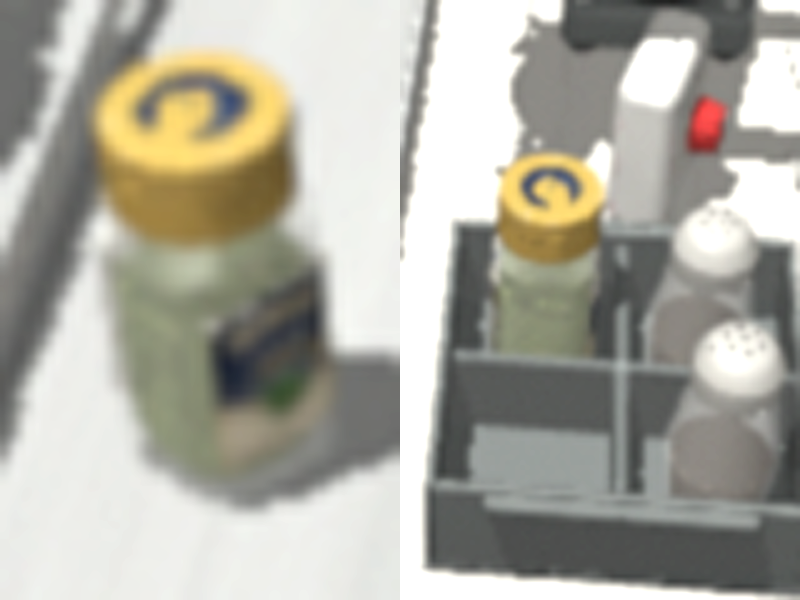

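The stamped jar stands upright in its far cell. The other jar's vertical corner at crop col ~215 puts its yaw near -37°, so I'll turn it +38° on the way. Fetching it by the lid.

Call:
jog_arm --increments '[[[2, 1.3, 0, 0, 0, 0], [3, 1.7, -1, 0, 0, 0], [3, 1.7, -2, 0, 0, 0], [2.6, 1.5, -2, 0, 0, 0], [1, 0.5, -1, 0, 0, 0]]]'

```text
time: 25.9
ee_pos: [662.3, 57.3, 155.9]
tool_rot: [1.0, 0.012, 0.0, 0.0]
wrist_force: [-0.3, -0.6, 0.3]
gripper_width: 85.2
grasp_force: 0.0
```

Call:
jog_arm --increments '[[[0, 0, 0, 0, 0, 0], [0, 0, 0, 0, 0, 0]]]'

```text
time: 26.15
ee_pos: [662.4, 55.0, 158.2]
tool_rot: [1.0, 0.011, 0.002, 0.001]
wrist_force: [-1.0, -0.1, -0.1]
gripper_width: 85.5
grasp_force: 0.0
```

```bash
python3 st3.py
```

```text
t 26.15 p [662.37  55.04 158.23] F [-1.01 -0.14 -0.07] w 85.48546737686007 g 0.0 
q [-0.02  0.38  1.59 -0.    1.17  1.53] 
x [1.   0.02 0.  ] y [ 0.02 -1.    0.  ] z [ 0. -0. -1.]
rotvec to vertical [ 0.06  0.18 -0.  ] y heading -88.74071676138897
```

Call:
jog_arm --increments '[[[0.2, -0.13, -2, 0, 0, 0], [0, 0, -2, 0, 0, 0], [0, 0, -1.5, 0, 0, 0], [0, 0, -1, 0, 0, 0], [0, 0, 0, 0, 0, 0]]]'

```text
time: 26.78
ee_pos: [663.8, 53.9, 90.7]
tool_rot: [1.0, 0.011, 0.0, 0.0]
wrist_force: [0.6, -0.1, 0.3]
gripper_width: 85.1
grasp_force: 0.0
```

Call:
jog_arm --increments '[[[0, 0, 0, 0, 0, 0], [0, 0, 0, 0, 0, 0], [0, 0, 0, 0, 0, 0], [0, 0, 0, 0, 0, 0], [0, 0, 0, 0, 0, 0]]]' --gripper -1

```text
time: 27.4
ee_pos: [666.1, 53.9, 93.9]
tool_rot: [1.0, 0.011, 0.003, 0.0]
wrist_force: [0.6, 1.3, 4.4]
gripper_width: 41.1
grasp_force: 39.6
```

Call:
jog_arm --increments '[[[0, 0, 0.5, 0, 0, 0], [0, 0, 1, 0, 0, 0], [0, 0, 2.5, 0, 0, 0], [0, 0, 3.5, 0, 0, 0], [0, 0, 3.5, 0, 0, 0]]]'

```text
time: 28.02
ee_pos: [664.1, 53.8, 202.8]
tool_rot: [1.0, 0.011, 0.0, 0.0]
wrist_force: [0.1, 0.1, -0.5]
gripper_width: 41.0
grasp_force: 38.6
```

Call:
jog_arm --increments '[[[-1, 1, 3.5, 0, 0, 0], [-2, 1.5, 0, 0, 0, 7.6], [-2, 1.5, 0, 0, 0, 7.6], [-2, 1.5, 0, 0, 0, 7.6], [-2.5, 1.5, 0, 0, 0, 7.6]]]'

```text
time: 28.65
ee_pos: [568.7, 124.2, 237.3]
tool_rot: [0.962, 0.275, 0.001, -0.0]
wrist_force: [1.3, -1.3, -0.7]
gripper_width: 40.9
grasp_force: 38.6
```

```bash
python3 st3.py
```

```text
t 28.65 p [568.74 124.2  237.25] F [ 1.34 -1.29 -0.67] w 40.89067716227874 g 38.571428591385484 
q [0.09 0.14 1.73 0.   1.27 1.11] 
x [0.85 0.53 0.  ] y [ 0.53 -0.85  0.  ] z [ 0.  0. -1.]
rotvec to vertical [-0.03  0.12 -0.  ] y heading -58.102681667373524
```

Call:
jog_arm --increments '[[[-2.5, 1.9, 0, 0, 0, 3.7], [-2.5, 1.9, 0, 0, 0, 3.7], [-2.3, 1.7, 0, 0, 0, 0], [-1.5, 1.1, 0, 0, 0, 0], [-0.5, 0.3, 0, 0, 0, 0]]]'

```text
time: 29.28
ee_pos: [476.1, 193.2, 237.4]
tool_rot: [0.942, 0.335, 0.001, 0.0]
wrist_force: [0.7, 0.1, -0.9]
gripper_width: 40.8
grasp_force: 38.6
```

Call:
jog_arm --increments '[[[0, 0, 0, 0, 0, 0], [0, 0, 0, 0, 0, 0]]]'

```text
time: 29.52
ee_pos: [477.6, 192.4, 237.5]
tool_rot: [0.943, 0.334, 0.002, 0.0]
wrist_force: [-0.8, -0.7, -1.7]
gripper_width: 41.0
grasp_force: 38.6
```

```bash
python3 st3.py;  python3 - <<'E'
from st import *
a=r.camera("side");cv2.imwrite("pics/s8.png",a)
p=r.get_obs()["ee_pos"]; print(proj("side",p-[0,0,86]))
cv2.imwrite("pics/v8.png",cv2.convertScaleAbs(cv2.resize(a[150:310,260:380],(450,600),interpolation=2),alpha=1.3))
E
```

```text
t 29.525 p [477.55 192.44 237.54] F [-0.84 -0.72 -1.68] w 40.97520718971219 g 38.57623696792871 
q [ 0.25 -0.01  1.89 -0.    1.26  1.14] 
x [0.78 0.63 0.  ] y [ 0.63 -0.78  0.  ] z [ 0.  0. -1.]
rotvec to vertical [-0.05  0.2  -0.  ] y heading -50.98555669906466
[308.62 232.97]
```

View pics/v8.png

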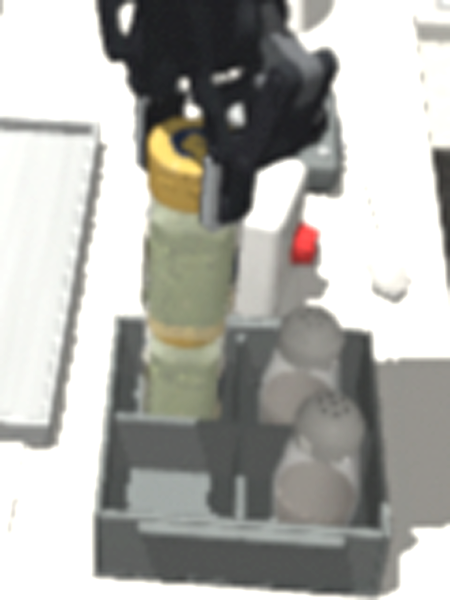

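The held jar is upright and now square to the tote, with the free cell below it. Lowering.

Call:
jog_arm --increments '[[[-0.1, 0.1, -2.5, 0, 0, 0], [0, 0, -3.5, 0, 0, 0], [0, 0, -3.5, 0, 0, 0], [0, 0, -2.5, 0, 0, 0], [0, 0, -1.3, 0, 0, 0]]]'

```text
time: 30.2
ee_pos: [475.3, 193.2, 102.7]
tool_rot: [0.943, 0.334, 0.0, -0.0]
wrist_force: [-0.4, -0.4, -1.6]
gripper_width: 40.8
grasp_force: 38.6
```

Call:
jog_arm --increments '[[[0, 0, -0.3, 0, 0, 0], [0, 0, -0.2, 0, 0, 0], [0, 0, -0.15, 0, 0, 0], [0, 0, 0, 0, 0, 0]]]'

```text
time: 30.7
ee_pos: [476.3, 194.0, 98.6]
tool_rot: [0.942, 0.334, 0.002, 0.0]
wrist_force: [-0.2, 0.2, -0.6]
gripper_width: 40.8
grasp_force: 38.6
```

Call:
jog_arm --increments '[[[0, 0, -0.1, 0, 0, 0], [0, 0, 0, 0, 0, 0]]]'

```text
time: 30.95
ee_pos: [475.9, 193.9, 97.0]
tool_rot: [0.942, 0.334, 0.002, -0.0]
wrist_force: [-0.4, -1.2, -0.5]
gripper_width: 40.7
grasp_force: 38.6
```

Call:
jog_arm --increments '[[[0, 0, -0.1, 0, 0, 0], [0, 0, 0, 0, 0, 0]]]'

```text
time: 31.2
ee_pos: [475.7, 193.8, 95.8]
tool_rot: [0.942, 0.334, 0.001, -0.0]
wrist_force: [0.9, 0.3, -1.9]
gripper_width: 40.6
grasp_force: 38.6
```

Call:
jog_arm --increments '[[[0, 0, -0.12, 0, 0, 0], [0, 0, -0.08, 0, 0, 0], [0, 0, 0, 0, 0, 0]]]'

```text
time: 31.58
ee_pos: [475.7, 193.8, 93.8]
tool_rot: [0.943, 0.334, 0.001, -0.0]
wrist_force: [-0.2, -0.7, -0.7]
gripper_width: 41.1
grasp_force: 38.6
```

Call:
jog_arm --increments '[[[0, 0, -0.1, 0, 0, 0], [0, 0, 0, 0, 0, 0]]]'

```text
time: 31.82
ee_pos: [475.8, 193.8, 92.8]
tool_rot: [0.942, 0.334, 0.001, -0.0]
wrist_force: [-0.2, 0.2, -1.1]
gripper_width: 40.9
grasp_force: 38.6
```

Call:
jog_arm --increments '[[[0, 0, -0.1, 0, 0, 0], [0, 0, 0, 0, 0, 0]]]'

```text
time: 32.08
ee_pos: [475.9, 193.9, 92.0]
tool_rot: [0.942, 0.334, 0.002, -0.0]
wrist_force: [0.5, 0.0, -0.2]
gripper_width: 41.2
grasp_force: 38.6
```

Call:
jog_arm --increments '[[[0, 0, -0.06, 0, 0, 0], [0, 0, 0, 0, 0, 0]]]'

```text
time: 32.33
ee_pos: [476.1, 194.0, 91.9]
tool_rot: [0.942, 0.334, 0.002, -0.0]
wrist_force: [-1.7, 0.1, 3.6]
gripper_width: 40.8
grasp_force: 39.6
```

Call:
jog_arm --increments '[[[0, 0, -0.05, 0, 0, 0], [0, 0, 0, 0, 0, 0]]]'

```text
time: 32.58
ee_pos: [476.3, 194.1, 91.9]
tool_rot: [0.942, 0.334, 0.002, -0.0]
wrist_force: [-1.8, -0.6, 6.3]
gripper_width: 40.7
grasp_force: 40.3
```

Seated. Releasing, retracting, and checking.

Call:
jog_arm --increments '[[[0, 0, 0.05, 0, 0, 0], [0, 0, 0, 0, 0, 0], [0, 0, 0, 0, 0, 0], [0, 0, 0, 0, 0, 0]]]' --gripper 0.36

```text
time: 33.08
ee_pos: [475.7, 193.8, 91.1]
tool_rot: [0.942, 0.334, 0.001, -0.0]
wrist_force: [0.4, 0.5, 0.6]
gripper_width: 57.9
grasp_force: 0.0
```

Call:
jog_arm --increments '[[[0, 0, 0.7, 0, 0, 0], [0, 0, 2, 0, 0, 0], [0, 0, 3.5, 0, 0, 0], [0, 0, 3.5, 0, 0, 0], [0, 0, 3.5, 0, 0, 0]]]'

```text
time: 33.7
ee_pos: [475.8, 193.8, 224.9]
tool_rot: [0.942, 0.334, 0.002, -0.0]
wrist_force: [-0.4, -0.2, 0.1]
gripper_width: 58.0
grasp_force: 0.0
```

Call:
jog_arm --increments '[[[1, -3, 0, 0, 0, 0], [1.5, -5, 0, 0, 0, 0], [1.5, -5, 0, 0, 0, 0], [1.5, -5, 0, 0, 0, 0], [0, 0, 0, 0, 0, 0]]]'

```text
time: 34.33
ee_pos: [531.9, 10.7, 224.1]
tool_rot: [0.943, 0.332, 0.002, 0.001]
wrist_force: [-0.2, 0.8, -1.1]
gripper_width: 57.7
grasp_force: 0.0
```

```bash
python3 - <<'E'
from st import *
st()
a=r.camera("side");b=r.camera("top")
for n,i in(("side",a),("top",b)):
    hsv=cv2.cvtColor(i,cv2.COLOR_BGR2HSV)
    m=cv2.inRange(hsv,(14,110,60),(32,255,255)); k,_,s,c=cv2.connectedComponentsWithStats(m)
    print(n,[(s[j].tolist(),c[j].round(1)) for j in range(1,k) if s[j,4]>40 and 100<c[j,1]<300])
    for p in((476,123,91),(476,194,91)): print(proj(n,p))
o=np.zeros((600,800,3),np.uint8)
o[:420,:400]=cv2.resize(a[130:320,200:380],(400,420),interpolation=2)
o[:420,400:]=cv2.resize(b[120:310,170:390],(400,420),interpolation=2)
cv2.imwrite("pics/v9.png",o[:420])
E
```

```text
t 34.325 p [531.88  10.74 224.09] F [-0.25  0.79 -1.12] w 57.720136752347095 g 0.0 
q [-0.11  0.04  1.86  0.    1.24  0.78] 
x [0.78 0.63 0.  ] y [ 0.63 -0.78  0.  ] z [ 0.  0. -1.]
side [([488, 124, 22, 10, 135], array([499.2, 129. ])), ([300, 222, 20, 20, 292], array([309.5, 232.4])), ([298, 246, 23, 24, 381], array([308.5, 258.2]))]
[309.99 231.52]
[307.89 257.91]
top [([189, 225, 22, 22, 308], array([199.5, 235.7]))]
[233.39 234.29]
[199.08 234.93]
```

View pics/v9.png

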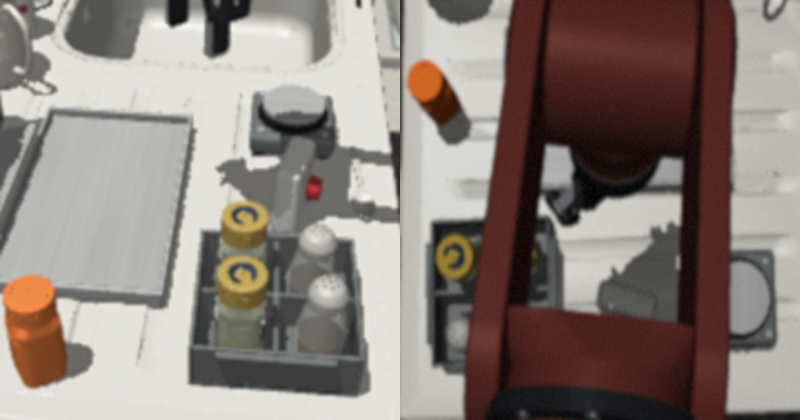

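Both jars stand upright in the far cells, with their lids within about 1 px of the predicted positions. The plate is up again, nothing else has moved, and the arm is clear.

```bash
python3 -c "
from rig import r
print(r.close_job())"
```

```text
the job is handed in; nothing more can be done
None
```

The job is handed in at about 34 s of the 72 s allowed: the toppled jar was stood on the plate, released, then pressed by its lid to the stop and held for over a second, and both jars now stand upright in the far tote cells.

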